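Press the maker's stud home with the marking punch

TASK

Finish the carving's plinth: take the plain round steel marking punch out of the wooden rack, set its flat face squarely in the middle of the brass stud head, and press straight down until it bottoms in its blind bore (you feel it stop); then keep leaning with a steady push of about 14 N (never above 20 N) for a good second so that the mark takes. Lift the punch straight up off the stud without sliding it, and stand it back in the empty hole of the rack. Touch the plinth and stud only with the punch, and leave all the other tools where they are.

Things in the scene. Friction and masses are not known exactly. Their poses are not given: they have to be found in the camera images.
- punch_mid (a point): The marking punch's grip, the thing to grasp: plain bright-steel punch standing upright in a hole of the rack, round in section all along. Its handle is a smooth cylinder 26 mm in diameter and 60 mm long; below it a short cone narrows to a 14 mm round shank 42 mm long with a flat lower end. 110 mm tall in all, 0.2 to 0.42 kg. This point lies on its axis, 78 mm above the flat lower end and 32 mm below the top; its z axis points up along the punch.
- punch_face (a point): Centre of the flat round lower end (14 mm across) of the same punch: the face to be pressed on the stud. z points up along the punch. At the start it rests on the floor of a rack hole.
- punch: The same punch as a whole; origin at the centre of its flat lower end, z up along it.
- plinth: Dark oak plinth block of the carving, 200 x 140 x 50 mm, with a turned wooden carving 100 mm tall and up to 72 mm across on it. It lies on a 12 mm thick rubber pad and cannot shift sideways, but yields a little downwards under a press (about 1 mm at 14 N). Origin: in the underside of the block, directly below the brass stud; z up. The block reaches from 45 mm on the -x side to 155 mm on the +x side of the origin, 70 mm to either side in y; the carving stands at x = +105 mm.
- stud_top (a point): Centre of the top of the brass stud's flat head (24 mm across, 4 mm thick; 8 mm stem) in a blind bore of the plinth; z up. It starts 58 to 82 mm above the block's underside, slides down under 7 to 8 N and stays where pushed, until the stem meets the bore's floor: home, and the push climbs. The bore's depth is unknown: home comes after 3 to 15 mm, head 1 to 13 mm above the wood; it can only be felt.
- rack: Light wooden block with three tool holes in a row, 60 x 190 x 40 mm, fixed to the table; origin at the centre of its underside, the row along its y axis. Holes: 17 mm in diameter with a 3 mm wide chamfer, 30 mm deep, 60 mm apart. Three tools stand in them in any order: the round steel punch, a square-bodied steel punch and a wooden-handled punch.
- hole0 (a point): Centre of the floor of the rack's hole at y = -60 mm, 10 mm above the table; the hole's mouth is 30 mm above this point. z up.
- hole1 (a point): The same for the middle hole.
- hole2 (a point): The same for the hole at y = +60 mm.
- square_mid (a point): Bystander: square-bodied steel punch (19 mm square, 104 mm tall) in the rack; point on its axis 70 mm above its foot.
- wooden_mid (a point): Bystander: steel punch with a turned wooden handle (28 mm at the widest, 112 mm tall) in the rack; point on its axis 70 mm above its foot.
- wax_tin: Bystander: flat aluminium tin, 74 mm across, 36 mm high, on the table; origin at its underside.
- bench_brush: Bystander: brush lying on the table, about 200 mm long.
- sanding_block: Bystander: cork sanding block 100 x 60 x 35 mm on the table.
- offcut: Bystander: light wood offcut 70 x 110 x 45 mm on the table.
- wax_spatula: Bystander: spatula lying on the table.
There are look-alikes about, which are no part of the job. Leave any purple look-alike of the punch alone.

How it is judged:
By the outcome, as a careful person would: the job done as asked, in the order asked, and still so for the second after the job is handed in, with the robot touching nothing.
It also fails if it takes over 70 s, if anything falls off the work surface, if the arm or the gripper's body presses on something with over 40 N, if the wrist force passes 120 N, or if a joint passes its speed limit or range.

ROBOT

A 7-joint arm with a two-finger parallel gripper is mounted at the origin on the work surface. World frame = base frame: x ahead of the robot, y to its left, z up, the work surface at z = 0. Lengths are in m, angles in rad, forces in N, time in s.
With the tool pointing down it reaches from about 0.425 to 0.925 m from the base axis. Payload 6.8 kg.
Tool frame: the origin (TCP) lies midway between the tips of the shut fingers; the grasp point (between the pads) lies r.grip_point_offset behind it (r.grip_point_offset is the distance from the TCP to the grasp point, in m); z points along the fingers, y is the direction in which the jaws open and shut (so a half turn about z gives the same grasp; the last joint's range is limited). The gripper opens to 85 mm and grips with 20 to 120 N. Pads are 22 mm wide; open, the fingers measure 114 mm over their backs; the gripper's body (76 mm by 85 mm) begins 54 mm behind the grasp point. The pads swing forward as they close: fully open they stand 13 mm farther back than shut.
Start: joints at [-1.369, 0.477, 0.022, 1.555, -0.011, 1.109, -0.083], TCP at [0.206, 0.643, 0.231] pointing down, gripper open.
Joint ranges: [-2.96, 2.96], [-0.34, 2.1], [-1.41, 1.46], [0.24, 2.44], [-1.37, 4.51], [0.17, 1.92], [-2.96, 2.96]. Speed limits (rad/s): [2.39, 2.39, 3.14, 3.14, 3.14, 3.14, 3.14].

INTERFACE

Orientations are given as a rotation vector (axis times angle).
In Python, from bench import r gives the robot as it stands. The module is installed in compiled form; this text tells all that it offers.
- The arm moves only by the tool play_rows, never from a script. Its argument "deltas" is a list of rows, each a list of 3 entries, a list of its own where there are three numbers: the finger opening in mm, from 0 to 85.4, then the shift along the tool's x, y, z in mm, then the turn, a rotation vector about the tool's x, y, z in rad. A call has 1 to 8 rows; each row is the pose to reach, as a shift and turn from the pose measured when the call began, along the tool's axes at that moment; what a row does not reach only later rows make up. A row lasts 1/8 s, in which the tool goes at most 62.5 mm and 10.7 degrees, less where a joint would pass 70% of its speed; a pose out of reach is approached as far as the arm can. A call with a gripper value outside its range is refused whole. The fingers move at their own pace and stop on an object; "squeeze" is the grip in N (left out, the last holds). Time passes only in rows, so rows that repeat a pose let the fingers close. It gives the time, the measured TCP pose, the force and the opening at its end, in the units of the state.
- r.get_obs(): the state, without advancing time (a new reading comes with each control period).
- r.grab_frame(name): name is "side" or "top" or "wrist"; returns (picture, depth): 420x560x3 uint8, red, green, blue; 420x560 float32, m along the optical axis (not along the pixel's ray), 0 where there is no reading.
- r.camera_model(name): a dict with "mtx" (3x3 intrinsics, pixels), "rvec" (rotation vector, rad) and "tvec" (3), from world to camera coordinates, as OpenCV has them; the wrist camera has in their place "T_tool_cam" (4x4, takes a point from camera to tool coordinates, whose origin is the TCP and whose axes are the flange's). Camera axes: x right, y down, z forward; pixel columns grow to the right and rows downward; lengths in m; the calibration is good to about 2 mm. The wrist camera is an equidistant fisheye: a pixel r from the principal point sees the ray r / f radians off the axis. A picture is of the moment at which its call begins: read the wrist's pose just before it. camera_model takes no time and is no camera call.
- r.hand_in(): hands the job in, once; it reports no verdict.
The state is a dict: "clock": time; "joints": joint angles; "qvel": joint speeds; "tau": joint torques, N m; "tcp_pos": TCP position; "orientation": TCP orientation; "contact_force": force on the tool from outside, world axes, zero at the start; "moment": the same for the moment, N m; "grip_width": finger opening in m.
Only numpy, scipy, OpenCV 4.12 (cv2) and the standard library are available. Lean on these libraries where they do the work, as an engineer would, in place of code of your own. Each camera call takes 0.05 s, during which the arm holds its last target. There are 200 camera calls.

## Working session

There is one attempt and no reset: what is moved stays moved. The work goes in short steps, Python scripts to look and compute and a tool call to move; the robot and the scene stay as the last step left them, time stands still between calls to the robot, and variables do not carry over. Pictures are saved under pics/ and viewed, about 8 in all and at most 12, crops included, and the job is handed in when it is done.

Besides the shell and the picture viewer there is one more tool, called after "Call:" as name(argument=value, ...), one argument or row to a line, values as JSON. play_rows: Moves the arm, as the interface text tells. Its arguments: {"type":"object","properties":{"deltas":{"type":"array"},"squeeze":{"type":"number"}},"required":["deltas"]}

```bash
mkdir -p pics; cat > h.py <<'E'
from bench import r
import numpy as np, cv2
from scipy.spatial.transform import Rotation as R
def grab(n):
    o=r.get_obs(); im,d=r.grab_frame(n); np.savez(f'{n}.npz',im=im,d=d,p=o['tcp_pos'],o=o['orientation']); return im,d
def cam2world(n,u,v,z):
    m=r.camera_model(n);K=np.array(m['mtx']);Rm=R.from_rotvec(np.ravel(m['rvec'])).as_matrix()
    c=np.array([(u-K[0,2])/K[0,0],(v-K[1,2])/K[1,1],1.])*z
    return Rm.T@(c-np.ravel(m['tvec']))
def onplane(n,u,v,h):
    a=cam2world(n,u,v,0.);b=cam2world(n,u,v,1.)
    return a+(b-a)*(h-a[2])/(b[2]-a[2])
def proj(n,P):
    m=r.camera_model(n);return cv2.projectPoints(np.array(P,float).reshape(-1,1,3),np.ravel(m['rvec']).astype(float),np.ravel(m['tvec']).astype(float),np.array(m['mtx'],float),None)[0][:,0]
E
python3 - <<'E'
from h import *
for n in('top','side'):
    im,d=grab(n); cv2.imwrite(f'pics/{n}0.png',im[:,:,::-1])
    print(n,r.camera_model(n), cam2world(n,280,210,0))
o=r.get_obs();print(o,r.grip_point_offset)
E
```

```text
top {'mtx': array([[473.16542192,   0.        , 280.60331691],
       [  0.        , 473.16542192, 208.30696017],
       [  0.        ,   0.        ,   1.        ]]), 'rvec': array([ 2.22607285, -2.1607273 ,  0.0874198 ]), 'tvec': array([-0.08967847,  0.50853139,  1.28224292])} [ 0.42402018 -0.05902411  1.31435017]
side {'mtx': array([[508.62279836,   0.        , 273.86285379],
       [  0.        , 508.62279836, 203.51441974],
       [  0.        ,   0.        ,   1.        ]]), 'rvec': array([ 2.10779413, -0.68745656,  0.37225327]), 'tvec': array([-0.44552891,  0.22525347,  1.27356276])} [-0.19123906 -0.98397696  0.93081372]
{'clock': 0.1, 'joints': array([-1.36910258,  0.47771168,  0.02232739,  1.55630144, -0.01149284,
        1.10931874, -0.08309379]), 'qvel': array([-0.0011432 , -0.00048651,  0.00039364, -0.00216362,  0.001431  ,
        0.00192872, -0.00084992]), 'tau': array([ 5.21866328e-03, -5.97759676e+01,  1.61400408e+00, -2.81953883e+01,
        1.28867046e-02,  5.00813607e-03,  4.88600179e-06]), 'tcp_pos': array([0.20562687, 0.64237768, 0.2304481 ]), 'orientation': array([-4.84590997e-01, -3.10385738e+00,  2.52212649e-03]), 'contact_force': array([0.06069877, 0.8431157 , 0.43109289]), 'moment': array([0.0061064 , 0.01522214, 0.01915737]), 'grip_width': 0.08517229182230217} 0.0187
```

View pics/top0.png

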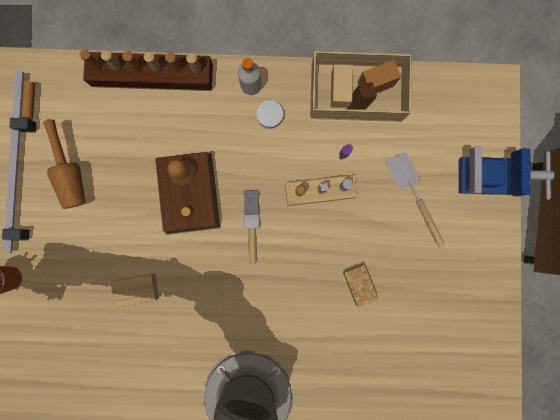

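View pics/side0.png

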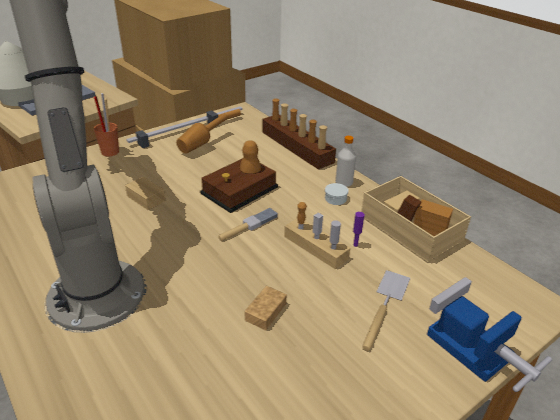

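Top view: the rack is at about (321,190), holding the wooden punch (301,189), something grey at (323,187) and something grey at (347,184). The purple look-alike is at (346,151). The plinth is at (188,192) with the stud at (186,211). I'll enlarge to tell the two grey tools apart.

```bash
python3 - <<'E'
from h import *
t=np.load('top.npz');s=np.load('side.npz')
a=cv2.resize(t['im'][165:215,275:365],None,fx=4.4,fy=4.4,interpolation=3)
b=cv2.resize(s['im'][190:270,275:375],None,fx=4,fy=4,interpolation=3)
c=cv2.resize(t['im'][145:240,145:225],None,fx=4,fy=4,interpolation=3)
W=np.zeros((600,800,3),np.uint8)
W[:220,:396]=a[:220,:396];W[220:540,:400]=b;W[:380,400:720]=c
cv2.imwrite('pics/crop1.png',W[:,:,::-1])
for n,u,v in[('top',347,184),('top',323,187),('top',301,189),('top',186,211),('top',200,220),('side',335,225)]:
    d=np.load(n+'.npz')['d'][v,u];print(n,u,v,d,cam2world(n,u,v,d).round(4))
E
```

```text
top 347 184 1.2040362 [ 0.5712 -0.2404  0.1196]
top 323 187 1.2095954 [ 0.5624 -0.1801  0.1127]
top 301 189 1.2023048 [ 0.5549 -0.1237  0.1188]
top 186 211 1.2329774 [0.4923 0.1725 0.0803]
top 200 220 1.2497492 [0.4706 0.138  0.0625]
side 335 225 1.3216833 [ 0.5663 -0.2483  0.1183]
```

View pics/crop1.png

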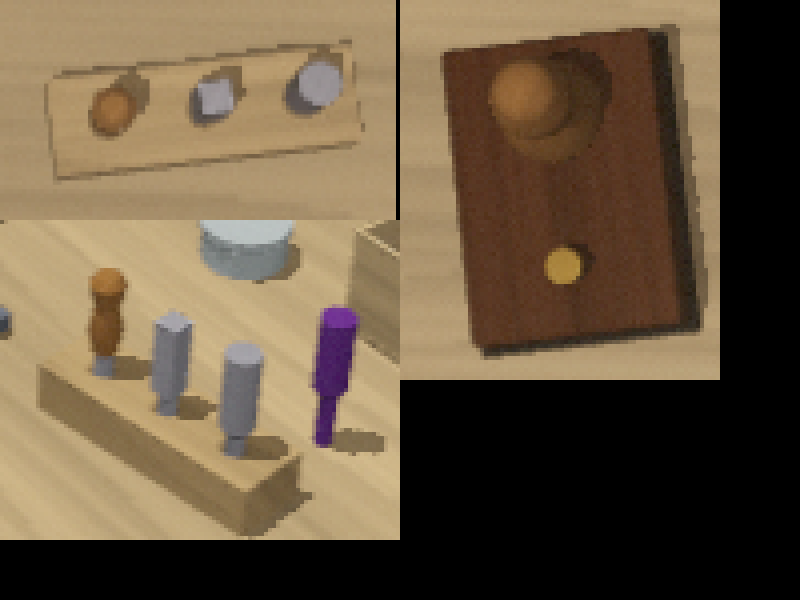

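The round punch is the right-hand grey tool, at top (347.7,184.1) and side (335,225): it has a round handle and a cone. The middle tool (323,187) is square, the left one (301,189) is wooden, and the purple one stands alone at (346,151). Next is the first move, above the stud and then over the rack.

```bash
cat >> h.py <<'E'
def delta(pos,yaxis=None):
    o=r.get_obs();M=R.from_rotvec(o['orientation']).as_matrix()
    s='shift '+str((M.T@(np.array(pos)-o['tcp_pos'])*1e3).round(1))
    if yaxis is not None:
        y=np.array([yaxis[0],yaxis[1],0.]);y/=np.linalg.norm(y)
        if y@M[:,1]<0:y=-y
        z=np.array([0,0,-1.]);x=np.cross(y,z);T=np.stack([x,y,z],1)
        s+=' turn '+str(R.from_matrix(M.T@T).as_rotvec().round(4))
    print(s)
E
python3 - <<'E'
from h import *
M=R.from_rotvec(r.get_obs()['orientation']).as_matrix();print(M.round(3))
p=onplane('top',347.7,184.1,.120);q=onplane('top',185.75,211.5,.0803);pu=onplane('top',346,151,.115)
w=onplane('top',301,189,.12)
print(p,q,pu,w)
row=p-w;y=[-row[1],row[0]]
delta([q[0],q[1]+.0,.25],y);delta([p[0],p[1],.25],y)
print(r.camera_model('wrist'))
E
```

```text
[[-0.952  0.305 -0.   ]
 [ 0.305  0.952 -0.002]
 [-0.    -0.002 -1.   ]]
[ 0.57095638 -0.24207368  0.12      ] [0.4909578  0.17307945 0.0803    ] [ 0.65684784 -0.23677258  0.115     ] [ 0.55477112 -0.12358691  0.12      ]
shift [-414.8 -360.   -18.9] turn [-1.4000e-03  1.0000e-03  1.1253e+00]
shift [-617.5 -731.   -18.3] turn [-1.4000e-03  1.0000e-03  1.1253e+00]
{'mtx': array([[325.1922621 ,   0.        , 277.40930732],
       [  0.        , 325.1922621 , 211.71678541],
       [  0.        ,   0.        ,   1.        ]]), 'T_tool_cam': array([[ 7.34030798e-04, -9.65141810e-01, -2.61726474e-01,
         6.61675454e-02],
       [ 9.99999720e-01,  6.70256444e-04,  3.32935653e-04,
        -3.65491265e-04],
       [-1.45906263e-04, -2.61726645e-01,  9.65142032e-01,
        -1.43081423e-01],
       [ 0.00000000e+00,  0.00000000e+00,  0.00000000e+00,
         1.00000000e+00]])}
```

Call:
play_rows(
  deltas=[
    [60,[-45,-39,-8],[0,0,0.16]],
    [60,[-90,-78,-19],[0,0,0.32]],
    [60,[-135,-117,-19],[0,0,0.48]],
    [60,[-180,-156,-19],[0,0,0.64]],
    [60,[-225,-195,-19],[0,0,0.8]],
    [60,[-270,-234,-19],[0,0,0.96]],
    [60,[-315,-273,-19],[0,0,1.125]],
    [60,[-360,-312,-19],[0,0,1.125]],
  ],
  squeeze=60,
)

```text
clock: 1.1
tcp_pos: [0.4539, 0.2337, 0.2499]
orientation: [2.067, 2.365, -0.002]
contact_force: [1.1, 0.8, 0.6]
grip_width: 0.0599
```

```bash
python3 - <<'E'
from h import *
y=[.1185,.0162];y=[.1185,.0162]
delta([.491,.173,.25],y)
delta([.571,-.242,.25],y)
E
```

```text
shift [-65.1  28.6  -0. ] turn [-0.0007  0.0014 -0.0014]
shift [-487.1   52.3    0.6] turn [-0.0007  0.0014 -0.0014]
```

Call:
play_rows(
  deltas=[
    [45,[-32,14,0],[0,0,0]],
    [45,[-65,29,0],[0,0,0]],
    [45,[-65,29,0],[0,0,0]],
  ],
)

```text
clock: 1.48
tcp_pos: [0.4924, 0.17, 0.2499]
orientation: [2.073, 2.359, -0.003]
contact_force: [-0.3, 0.9, -0.5]
grip_width: 0.045
```

```bash
cat >> h.py <<'E'
def wray(u,v,p,o):
    m=r.camera_model('wrist');K=m['mtx'];T=m['T_tool_cam']
    dx,dy=u-K[0,2],v-K[1,2];rr=np.hypot(dx,dy);th=rr/K[0,0]
    c=np.array([np.sin(th)*dx/max(rr,1e-9),np.sin(th)*dy/max(rr,1e-9),np.cos(th)])
    M=R.from_rotvec(o).as_matrix()
    return M@T[:3,3]+p, M@T[:3,:3]@c, c
def wplane(u,v,h,p,o):
    a,d,_=wray(u,v,p,o);return a+d*(h-a[2])/d[2]
def wpix(P,p,o):
    m=r.camera_model('wrist');K=m['mtx'];T=m['T_tool_cam'];M=R.from_rotvec(o).as_matrix()
    c=T[:3,:3].T@(M.T@(np.array(P)-p)-T[:3,3]);th=np.arctan2(np.hypot(c[0],c[1]),c[2]);k=K[0,0]*th/np.hypot(c[0],c[1])
    return K[0,2]+k*c[0],K[1,2]+k*c[1]
E
python3 - <<'E'
from h import *
im,d=grab('wrist');s=np.load('wrist.npz');np.savez('wst.npz',**s)
print(s['p'],wpix([.491,.173,.0803],s['p'],s['o']))
cv2.imwrite('pics/wst.png',im[:,:,::-1])
delta([.571,-.242,.25],[.1185,.0162])
E
```

```text
[0.49243097 0.17001813 0.24988269] (np.float64(276.5542538243227), np.float64(189.5649930926617))
shift [-420.9   24.4    0.5] turn [-0.0012  0.0017 -0.0042]
```

View pics/wst.png

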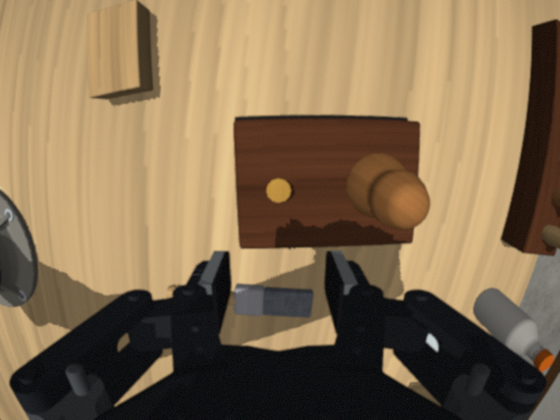

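The stud is at wrist pixel (278,190), within 2 px of the prediction from the top camera. Now to the rack.

Call:
play_rows(
  deltas=[
    [50,[-60,3,0],[0,0,0]],
    [50,[-120,7,0],[0,0,0]],
    [50,[-180,10,0],[0,0,0]],
    [50,[-240,14,0],[0,0,0]],
    [50,[-300,17,0],[0,0,0]],
    [50,[-360,21,0],[0,0,0]],
    [50,[-421,24,0],[0,0,0]],
    [50,[-421,24,0],[0,0,0]],
  ],
)

```text
clock: 2.52
tcp_pos: [0.5699, -0.2468, 0.2502]
orientation: [2.077, 2.355, -0.007]
contact_force: [0.7, 0.7, -0.5]
grip_width: 0.0498
```

```bash
python3 - <<'E'
from h import *
def yel(im):
    h=cv2.cvtColor(im,cv2.COLOR_RGB2HSV);return h
s=np.load('wst.npz');h=cv2.cvtColor(s['im'],cv2.COLOR_RGB2HSV)[170:210,258:298]
m=(h[...,2]>130);n,l,st,c=cv2.connectedComponentsWithStats(m.astype(np.uint8));k=1+np.argmax(st[1:,4])
u,v=c[k]+[258,170];dd=np.median(s['d'][170:210,258:298][l==k]);a,dr,cc=wray(u,v,s['p'],s['o'])
print('stud px',u,v,st[k],'3d',a+dr*dd/cc[2])
t=np.load('top.npz');h=cv2.cvtColor(t['im'],cv2.COLOR_RGB2HSV)[203:221,177:195]
m=(h[...,2]>130);n,l,st,c=cv2.connectedComponentsWithStats(m.astype(np.uint8));k=1+np.argmax(st[1:,4])
u,v=c[k]+[177,203];print('top',u,v,st[k],onplane('top',u,v,.0803), np.median(t['d'][203:221,177:195][l==k]))
im,d=grab('wrist');s=np.load('wrist.npz')
P=wpix([.571,-.242,.12],s['p'],s['o']);print(s['p'],P)
cv2.imwrite('pics/wr1.png',im[:,:,::-1])
E
```

```text
stud px 278.00863930885527 190.16198704103672 [  8   8  25  25 463] 3d [0.49237949 0.17340015 0.08432111]
top 185.23809523809524 211.1904761904762 [ 4  4  9  9 63] [0.49172498 0.17444359 0.0803    ] 1.2304571
[ 0.56985708 -0.24676269  0.25022939] (np.float64(279.8790238470215), np.float64(196.69637057871654))
```

View pics/wr1.png

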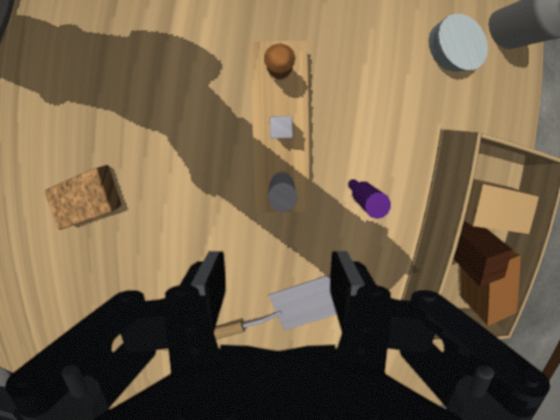

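```bash
cat >> h.py <<'E'
def wcloud(s,u0,u1,v0,v1):
    m=r.camera_model('wrist');K=m['mtx'];T=m['T_tool_cam'];M=R.from_rotvec(s['o']).as_matrix()
    v,u=np.mgrid[v0:v1,u0:u1];dx,dy=u-K[0,2],v-K[1,2];rr=np.hypot(dx,dy)+1e-9;th=rr/K[0,0]
    z=s['d'][v0:v1,u0:u1];k=z*np.tan(th)/rr
    c=np.stack([dx*k,dy*k,z],-1);return (c@T[:3,:3].T+T[:3,3])@M.T+s['p']
E
python3 - <<'E'
from h import *
s=np.load('wrist.npz');C=wcloud(s,255,310,160,225)
z=C[...,2];print(np.percentile(z,[50,90,95,99]))
zt=np.percentile(z,97);m=(z>zt-.006)&(z<.135);P=C[m]
print(m.sum(),P.mean(0),P.min(0),P.max(0))
ys,xs=np.nonzero(m);print(xs.mean()+255,ys.mean()+160,xs.min()+255,xs.max()+255,ys.min()+160,ys.max()+160)
cv2.imwrite('pics/wr1c.png',cv2.resize(s['im'][160:225,255:310],None,fx=8,fy=8,interpolation=3)[:,:,::-1])
t=np.load('top.npz')
for u,v in[(347,184),(348,183),(348,185),(346,185)]:print(t['d'][v,u],t['im'][v,u])
for z0 in(.116,.120,.124):print(wplane(xs.mean()+255,ys.mean()+160,z0,s['p'],s['o']),onplane('top',347.7,184.1,z0))
print(r.get_obs()['tcp_pos'])
E
```

```text
[0.04054278 0.12034    0.1208839  0.12164648]
694 [ 0.57291665 -0.24118076  0.12028471] [ 0.56034749 -0.2541563   0.11533441] [ 0.58565667 -0.228937    0.12216572]
282.21325648414984 196.0922190201729 268 297 182 211
1.2040362 [149 144 145]
1.2038858 [154 147 149]
1.2023917 [156 148 151]
1.203774 [153 148 149]
[ 0.57309003 -0.24210103  0.116     ] [ 0.57144849 -0.24268673  0.116     ]
[ 0.57292382 -0.24121743  0.12      ] [ 0.57095638 -0.24207368  0.12      ]
[ 0.57275762 -0.24033383  0.124     ] [ 0.57046428 -0.24146063  0.124     ]
[ 0.570374   -0.24325714  0.24988662]
```

View pics/wr1c.png

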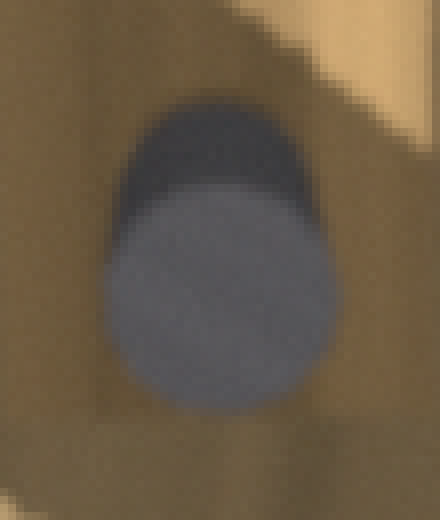

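The crop shows a round top disc centred at (282.6,197.2), so this is the round punch. I'll take (0.572,-0.242) as its axis and descend.

```bash
python3 - <<'E'
from h import *
delta([.572,-.242,.25],[.1185,.0162]);delta([.572,-.242,.069],[.1185,.0162])
E
```

```text
shift [ 1.   1.8 -0.1] turn [-0.0022  0.0019 -0.0068]
shift [  1.4   2.2 180.9] turn [-0.0022  0.0019 -0.0068]
```

Call:
play_rows(
  deltas=[
    [50,[1,2,5],[-0.002,0.002,-0.007]],
    [50,[1,2,40],[-0.002,0.002,-0.007]],
    [50,[1,2,80],[-0.002,0.002,-0.007]],
    [50,[1,2,110],[-0.002,0.002,-0.007]],
    [50,[1,2,135],[-0.002,0.002,-0.007]],
    [50,[1,2,160],[-0.002,0.002,-0.007]],
    [50,[1,2,181],[-0.002,0.002,-0.007]],
    [50,[1,2,181],[-0.002,0.002,-0.007]],
  ],
)

```text
clock: 3.58
tcp_pos: [0.5711, -0.2404, 0.0672]
orientation: [-2.061, -2.367, 0.001]
contact_force: [-0.6, -0.3, 0.8]
grip_width: 0.0499
```

```bash
python3 - <<'E'
from h import *
delta([.572,-.242,.069],[.1185,.0162])
o=r.get_obs();print(o['tcp_pos'],R.from_rotvec(o['orientation']).as_matrix().round(4),o['contact_force'])
E
```

```text
shift [-1.7  0.7 -1.8] turn [-0.003  -0.0022  0.0022]
[ 0.57110564 -0.24036796  0.06718564] [[-0.1376  0.9905 -0.0033]
 [ 0.9905  0.1376  0.0017]
 [ 0.0022 -0.003  -1.    ]] [-0.55060943 -0.2982267   0.8161457 ]
```

Call:
play_rows(
  deltas=[
    [50,[-2,1,-2],[-0.003,-0.002,0.002]],
    [50,[-2,1,-2],[-0.003,-0.002,0.002]],
    [24,[-2,1,-2],[-0.003,-0.002,0.002]],
    [10,[-2,1,-2],[-0.003,-0.002,0.002]],
    [10,[-2,1,-2],[-0.003,-0.002,0.002]],
    [10,[-2,1,-2],[-0.003,-0.002,0.002]],
  ],
  squeeze=70,
)

```text
clock: 4.32
tcp_pos: [0.573, -0.2424, 0.07]
orientation: [2.065, 2.366, 0.001]
contact_force: [-0.5, 0.9, 6.5]
grip_width: 0.0249
```

```bash
python3 - <<'E'
from h import *
o=r.get_obs();print(o,R.from_rotvec(o['orientation']).as_matrix().round(4))
E
```

```text
{'clock': 4.325, 'joints': array([-0.0693664 ,  0.63369441,  0.51234777,  1.83806089, -0.42652465,
        0.77934559,  0.80436931]), 'qvel': array([-3.04885837e-05, -1.01998660e-03,  9.76207971e-04, -1.74641834e-03,
       -1.63963798e-04,  5.47475687e-04,  1.38499067e-03]), 'tau': array([ 3.09075303e-01, -5.26919782e+01,  9.72103357e+00, -1.86313802e+01,
        1.00875192e-01, -2.41350895e-01,  3.23969589e-04]), 'tcp_pos': array([ 0.57301399, -0.24244791,  0.07001419]), 'orientation': array([2.06474395e+00, 2.36637396e+00, 1.48636177e-03]), 'contact_force': array([-0.51685489,  0.89210903,  6.51446666]), 'moment': array([0.19085336, 0.04336254, 0.01880725]), 'grip_width': 0.02486860573497351} [[-1.355e-01  9.908e-01  1.400e-03]
 [ 9.908e-01  1.355e-01  0.000e+00]
 [-2.000e-04  1.400e-03 -1.000e+00]]
```

Call:
play_rows(
  deltas=[
    [10,[0,0,-5],[0,0,0]],
    [10,[0,0,-15],[0,0,0]],
    [10,[0,0,-30],[0,0,0]],
    [10,[0,0,-55],[0,0,0]],
    [10,[0,0,-90],[0,0,0]],
    [10,[0,0,-130],[0,0,0]],
    [10,[0,0,-160],[0,0,0]],
    [10,[0,0,-160],[0,0,0]],
  ],
)

```text
clock: 5.32
tcp_pos: [0.574, -0.2434, 0.233]
orientation: [2.062, 2.362, 0.005]
contact_force: [0.1, 0.1, -4.2]
grip_width: 0.0244
```

```bash
python3 - <<'E'
from h import *
im,d=grab('wrist');s=np.load('wrist.npz');cv2.imwrite('pics/w2.png',im[:,:,::-1])
o=r.get_obs();print(o['contact_force'],o['grip_width'],o['tcp_pos'])
M=R.from_rotvec(s['o']).as_matrix()
for a in(.06,.03,.018):print(wpix(s['p']+M@[0,0,a],s['p'],s['o']))
delta([.492,.174,.23],[.9908,.1355])
E
```

```text
[-1.29169937 -0.30527516 -4.00095198] 0.024184355983451627 [ 0.57300068 -0.24255044  0.23079975]
(np.float64(277.62795249995406), np.float64(227.5580992081836))
(np.float64(277.6870491591575), np.float64(243.7953533095227))
(np.float64(277.7159440753652), np.float64(251.7613794654448))
shift [ 4.237e+02 -2.380e+01  4.000e-01] turn [0.0033 0.0006 0.    ]
```

View pics/w2.png

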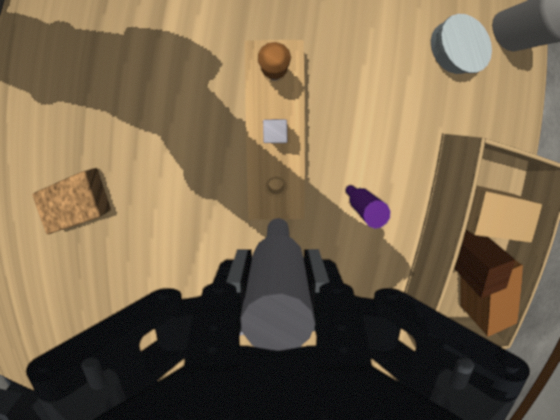

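```bash
python3 - <<'E'
from h import *
s=np.load('wrist.npz');M=R.from_rotvec(s['o']).as_matrix()
a=np.linspace(0,2*np.pi,40)
big=cv2.resize(s['im'][205:355,220:340],None,fx=4,fy=4,interpolation=3)
big=cv2.convertScaleAbs(big,alpha=1.8,beta=10)
for e,c in((0,(255,0,0)),(.003,(0,255,0)),(-.003,(60,120,255))):
  for rad,z in((.007,.060),(.013,-.050)):
    for q in a:
      u,v=wpix(s['p']+M@[e+rad*np.cos(q),rad*np.sin(q),z],s['p'],s['o']);cv2.circle(big,(int((u-220+.5)*4),int((v-205+.5)*4)),1,c,-1)
cv2.imwrite('pics/w2c.png',big[:,:,::-1])
E
```

```text
(no output)
```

View pics/w2c.png

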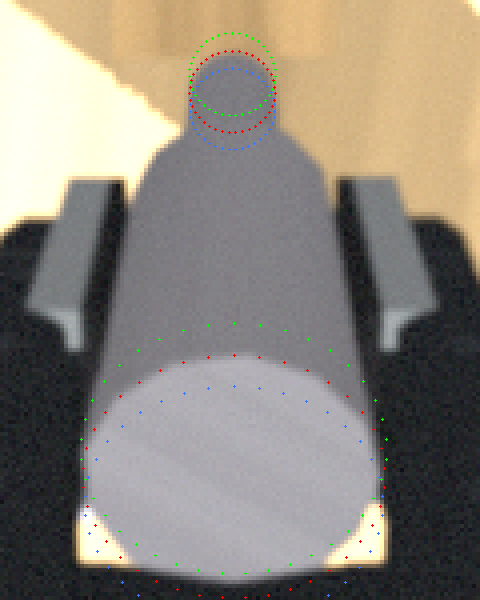

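The punch sits centred and upright in the jaws: the red outline for zero offset fits to about 1 mm, with the tip at (278.5,229). Now to the stud.

Call:
play_rows(
  deltas=[
    [10,[40,-2,0],[0.003,0,0]],
    [10,[100,-5,0],[0.003,0,0]],
    [10,[160,-8,0],[0.003,0,0]],
    [10,[220,-12,0],[0.003,0,0]],
    [10,[280,-16,0],[0.003,0,0]],
    [10,[340,-20,0],[0.003,0,0]],
    [10,[395,-23,0],[0.003,0,0]],
    [10,[423,-24,0],[0.003,0,0]],
  ],
  squeeze=90,
)

```text
clock: 6.38
tcp_pos: [0.4895, 0.1766, 0.2286]
orientation: [-2.059, -2.371, 0.004]
contact_force: [0.0, -0.6, -4.0]
grip_width: 0.0239
```

```bash
python3 - <<'E'
from h import *
delta([.4922,.1737,.23],[.9908,.1355]);delta([.4922,.1737,.165],[.9908,.1355])
o=r.get_obs();print(o['grip_width'],o['contact_force'])
E
```

```text
shift [-3.3  2.3 -1.4] turn [-0.0029  0.0009  0.0047]
shift [-3.2  2.5 63.6] turn [-0.0029  0.0009  0.0047]
0.023911147484193464 [ 0.04549202 -0.59889832 -3.95323486]
```

Call:
play_rows(
  deltas=[
    [10,[-3,2,0],[-0.003,0.001,0.005]],
    [10,[-3,2,0],[-0.003,0.001,0.005]],
    [10,[-3,2.5,25],[-0.003,0.001,0.005]],
    [10,[-3,2.5,50],[-0.003,0.001,0.005]],
    [10,[-3,2.5,63],[-0.003,0.001,0.005]],
    [10,[-3,2.5,63],[-0.003,0.001,0.005]],
    [10,[-3,2.5,63],[-0.003,0.001,0.005]],
  ],
)

```text
clock: 7.25
tcp_pos: [0.493, 0.1737, 0.1664]
orientation: [2.066, 2.366, 0.002]
contact_force: [-0.0, 0.4, -3.7]
grip_width: 0.024
```

```bash
python3 - <<'E'
from h import *
im,d=grab('wrist');s=np.load('wrist.npz');M=R.from_rotvec(s['o']).as_matrix();print(M.round(4),s['p'])
a=np.linspace(0,2*np.pi,60)
u0,v0=230,180
big=cv2.resize(im[v0:v0+70,u0:u0+100],None,fx=8,fy=8,interpolation=3)
big=cv2.convertScaleAbs(big,alpha=1.8,beta=10)
def ring(c,rad,T,col):
  for q in a:
      P=np.array([rad*np.cos(q),rad*np.sin(q),0]);P=s['p']+M@(P+c) if T else P+c
      u,v=wpix(P,s['p'],s['o']);cv2.circle(big,(int((u-u0+.5)*8),int((v-v0+.5)*8)),1,col,-1)
ring([0,0,.060],.007,1,(255,0,0))
ring([s['p'][0],s['p'][1],.083],.012,0,(0,0,255))
cv2.imwrite('pics/w3c.png',big[:,:,::-1])
o=r.get_obs();print(o['grip_width'],o['contact_force'])
E
```

```text
[[-1.345e-01  9.909e-01  1.300e-03]
 [ 9.909e-01  1.345e-01  7.000e-04]
 [ 5.000e-04  1.400e-03 -1.000e+00]] [0.49295343 0.1737418  0.16640793]
0.02403256199850424 [-0.10741149 -0.11162795 -5.12019261]
```

View pics/w3c.png

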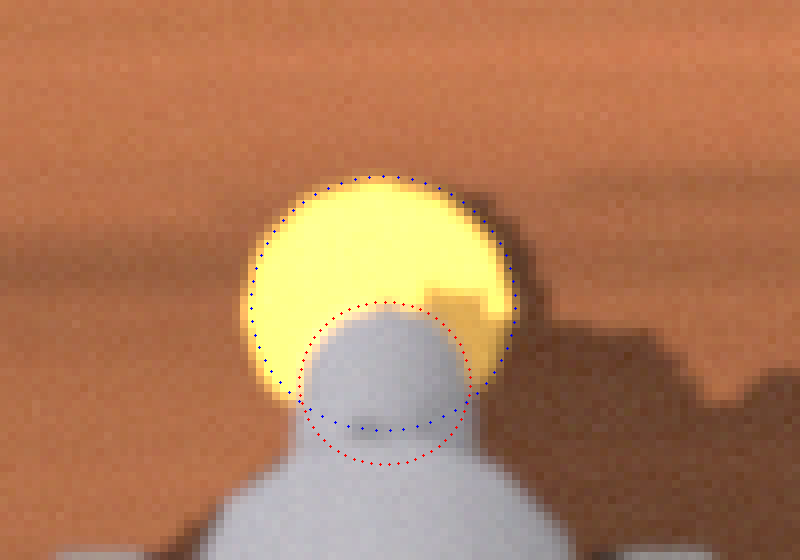

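The stud lies under the TCP to within 0.5 mm. The punch face shows at about (278.6,223.5), with an offset of about 0.5 mm that I'll correct. Lowering to near contact.

Call:
play_rows(
  deltas=[
    [10,[0.5,-0.5,6],[0.0015,0.001,0]],
    [10,[0.5,-0.5,12],[0.0015,0.001,0]],
    [10,[0.5,-0.5,17],[0.0015,0.001,0]],
    [10,[0.5,-0.5,17],[0.0015,0.001,0]],
    [10,[0.5,-0.5,17],[0.0015,0.001,0]],
    [10,[0.5,-0.5,17],[0.0015,0.001,0]],
  ],
)

```text
clock: 8.05
tcp_pos: [0.4926, 0.1744, 0.1497]
orientation: [-2.066, -2.366, -0.003]
contact_force: [0.1, -0.0, -4.0]
grip_width: 0.0243
```

```bash
cat > st.py <<'E'
from h import *
o=r.get_obs();M=R.from_rotvec(o['orientation']).as_matrix()
print(o['clock'],o['tcp_pos'].round(5),'F',o['contact_force'].round(2),'m',o['moment'].round(3),'z',M[:,2].round(4),'q',o['qvel'].round(3).max(),o['grip_width'])
delta([.4925,.1742,o['tcp_pos'][2]],[.9908,.1355])
E
python3 st.py
```

```text
8.05 [0.49262 0.17443 0.14973] F [ 0.05 -0.05 -4.05] m [0.026 0.021 0.053] z [ 4.0e-04  1.9e-03 -1.0e+00] q 0.001 0.024347263633340076
shift [-0.2 -0.2 -0. ] turn [ 0.0006 -0.0019 -0.0008]
```

Call:
play_rows(
  deltas=[
    [10,[-0.2,-0.2,2],[0.0006,-0.002,0]],
    [10,[-0.2,-0.2,4],[0.0006,-0.002,0]],
    [10,[-0.2,-0.2,4],[0.0006,-0.002,0]],
    [10,[-0.2,-0.2,4],[0.0006,-0.002,0]],
  ],
)

```text
clock: 8.55
tcp_pos: [0.4924, 0.1742, 0.1457]
orientation: [2.066, 2.366, -0.0]
contact_force: [0.4, 0.1, -4.2]
grip_width: 0.0242
```

Call:
play_rows(
  deltas=[
    [10,[0,0,0.5],[0,0,0]],
    [10,[0,0,1],[0,0,0]],
    [10,[0,0,1],[0,0,0]],
  ],
)

```text
clock: 8.93
tcp_pos: [0.4924, 0.1742, 0.1447]
orientation: [2.066, 2.366, -0.0]
contact_force: [-0.9, 0.1, -4.6]
grip_width: 0.0239
```

Call:
play_rows(
  deltas=[
    [10,[0,0,0.5],[0,0,0]],
    [10,[0,0,1],[0,0,0]],
    [10,[0,0,1],[0,0,0]],
  ],
)

```text
clock: 9.3
tcp_pos: [0.4925, 0.1742, 0.1438]
orientation: [2.066, 2.366, -0.0]
contact_force: [-0.6, -0.3, -2.1]
grip_width: 0.0241
```

```bash
python3 st.py
```

```text
9.3 [0.49248 0.17422 0.14383] F [-0.56 -0.32 -2.15] m [-0.003  0.141 -0.016] z [-0.e+00 -1.e-04 -1.e+00] q 0.0 0.024133253850085523
shift [-0.  0.  0.] turn [-0.0001  0.0001 -0.0008]
```

Call:
play_rows(
  deltas=[
    [10,[0,0,0.3],[0,0,0]],
    [10,[0,0,0.6],[0,0,0]],
    [10,[0,0,0.6],[0,0,0]],
  ],
)

```text
clock: 9.68
tcp_pos: [0.4926, 0.1743, 0.1435]
orientation: [-2.066, -2.366, -0.0]
contact_force: [-1.3, -0.2, 3.2]
grip_width: 0.0239
```

```bash
python3 st.py
```

```text
9.675 [0.49261 0.17427 0.14351] F [-1.3  -0.19  3.17] m [-0.105  0.456  0.025] z [ 1.e-04  2.e-04 -1.e+00] q 0.002 0.023934119896845248
shift [-0.1 -0.1 -0. ] turn [ 0.0002 -0.0002 -0.0009]
```

Call:
play_rows(
  deltas=[
    [10,[0,0,0.5],[0,0,0]],
    [10,[-0.1,-0.1,1.0],[0,0,0]],
    [10,[-0.1,-0.1,1.0],[0,0,0]],
  ],
)

```text
clock: 10.05
tcp_pos: [0.4926, 0.1742, 0.1426]
orientation: [2.066, 2.366, 0.001]
contact_force: [-1.9, -1.4, 3.9]
grip_width: 0.0236
```

```bash
python3 st.py
```

```text
10.05 [0.49262 0.17422 0.14256] F [-1.92 -1.38  3.86] m [-0.082  0.469  0.02 ] z [ 4.e-04  3.e-04 -1.e+00] q 0.003 0.023618039183138557
shift [-0.  -0.1 -0. ] turn [ 0.0004 -0.0003 -0.0009]
```

Call:
play_rows(
  deltas=[
    [10,[0,-0.1,0.3],[0,0,0]],
    [10,[0,-0.1,0.65],[0,0,0]],
    [10,[0,-0.1,0.65],[0,0,0]],
  ],
)

```text
clock: 10.42
tcp_pos: [0.4926, 0.1742, 0.1419]
orientation: [2.066, 2.366, 0.001]
contact_force: [-2.0, -0.6, 3.1]
grip_width: 0.0242
```

Call:
play_rows(
  deltas=[
    [10,[0,0,0.3],[0,0,0]],
    [10,[0,0,0.65],[0,0,0]],
    [10,[0,0,0.65],[0,0,0]],
  ],
)

```text
clock: 10.8
tcp_pos: [0.4926, 0.1742, 0.1412]
orientation: [2.066, 2.366, 0.001]
contact_force: [-1.8, -0.4, 3.3]
grip_width: 0.0239
```

Call:
play_rows(
  deltas=[
    [10,[0,0,0.4],[0,0,0]],
    [10,[0,0,0.7],[0,0,0]],
    [10,[0,0,0.7],[0,0,0]],
  ],
)

```text
clock: 11.18
tcp_pos: [0.4926, 0.1742, 0.1405]
orientation: [2.067, 2.366, 0.001]
contact_force: [-1.0, -0.2, 3.1]
grip_width: 0.0244
```

Call:
play_rows(
  deltas=[
    [10,[0,0,0.4],[0,0,0]],
    [10,[0,0,0.7],[0,0,0]],
    [10,[0,0,0.7],[0,0,0]],
  ],
)

```text
clock: 11.55
tcp_pos: [0.4926, 0.1742, 0.1397]
orientation: [2.066, 2.366, 0.001]
contact_force: [-1.0, -0.5, 2.4]
grip_width: 0.024
```

Call:
play_rows(
  deltas=[
    [10,[0,0,0.4],[0,0,0]],
    [10,[0,0,0.7],[0,0,0]],
    [10,[0,0,0.7],[0,0,0]],
  ],
)

```text
clock: 11.92
tcp_pos: [0.4926, 0.1742, 0.139]
orientation: [2.066, 2.366, 0.001]
contact_force: [-1.3, -0.6, 2.3]
grip_width: 0.0244
```

Call:
play_rows(
  deltas=[
    [10,[0,0,0.4],[0,0,0]],
    [10,[0,0,0.7],[0,0,0]],
    [10,[0,0,0.7],[0,0,0]],
  ],
)

```text
clock: 12.3
tcp_pos: [0.4926, 0.1742, 0.1382]
orientation: [2.066, 2.366, 0.001]
contact_force: [-2.3, -0.3, 3.3]
grip_width: 0.0242
```

Call:
play_rows(
  deltas=[
    [10,[0,0,0.4],[0,0,0]],
    [10,[0,0,0.7],[0,0,0]],
    [10,[0,0,0.7],[0,0,0]],
  ],
)

```text
clock: 12.68
tcp_pos: [0.4926, 0.1742, 0.1375]
orientation: [2.066, 2.366, 0.001]
contact_force: [-1.6, -0.1, 3.1]
grip_width: 0.024
```

```bash
python3 st.py
```

```text
12.675 [0.49256 0.1742  0.1375 ] F [-1.57 -0.06  3.11] m [-0.098  0.384 -0.04 ] z [ 5.e-04  2.e-04 -1.e+00] q 0.001 0.024003530851472984
shift [ 0.  -0.1 -0. ] turn [ 0.0005 -0.0002 -0.001 ]
```

Steady sliding at about 7.2 N, with 6 mm travelled.

Call:
play_rows(
  deltas=[
    [10,[0,0,0.4],[0,0,0]],
    [10,[0,0,0.7],[0,0,0]],
    [10,[0,0,0.7],[0,0,0]],
  ],
)

```text
clock: 13.05
tcp_pos: [0.4926, 0.1742, 0.1368]
orientation: [2.066, 2.366, 0.001]
contact_force: [-0.1, -0.2, 3.0]
grip_width: 0.0242
```

Call:
play_rows(
  deltas=[
    [10,[0,0,0.4],[0,0,0]],
    [10,[0,0,0.7],[0,0,0]],
    [10,[0,0,0.7],[0,0,0]],
  ],
)

```text
clock: 13.42
tcp_pos: [0.4926, 0.1742, 0.136]
orientation: [2.066, 2.366, 0.001]
contact_force: [-0.8, 1.0, 2.9]
grip_width: 0.0238
```

Call:
play_rows(
  deltas=[
    [10,[0,0,0.4],[0,0,0]],
    [10,[0,0,0.7],[0,0,0]],
    [10,[0,0,0.7],[0,0,0]],
  ],
)

```text
clock: 13.8
tcp_pos: [0.4926, 0.1742, 0.1353]
orientation: [2.066, 2.366, 0.001]
contact_force: [-1.4, 0.5, 2.9]
grip_width: 0.0243
```

Call:
play_rows(
  deltas=[
    [10,[0,0,0.4],[0,0,0]],
    [10,[0,0,0.7],[0,0,0]],
    [10,[0,0,0.7],[0,0,0]],
  ],
)

```text
clock: 14.18
tcp_pos: [0.4926, 0.1742, 0.1346]
orientation: [2.066, 2.366, 0.001]
contact_force: [-1.2, 0.4, 2.8]
grip_width: 0.024
```

Call:
play_rows(
  deltas=[
    [10,[0,0,0.4],[0,0,0]],
    [10,[0,0,0.7],[0,0,0]],
    [10,[0,0,0.7],[0,0,0]],
  ],
)

```text
clock: 14.55
tcp_pos: [0.4925, 0.1742, 0.1338]
orientation: [2.066, 2.366, 0.001]
contact_force: [-2.0, -0.7, 1.8]
grip_width: 0.024
```

Call:
play_rows(
  deltas=[
    [10,[0,0,0.4],[0,0,0]],
    [10,[0,0,0.7],[0,0,0]],
    [10,[0,0,0.7],[0,0,0]],
  ],
)

```text
clock: 14.92
tcp_pos: [0.4925, 0.1742, 0.1331]
orientation: [2.066, 2.366, 0.001]
contact_force: [-0.9, 0.0, 3.1]
grip_width: 0.0243
```

Call:
play_rows(
  deltas=[
    [10,[0,0,0.4],[0,0,0]],
    [10,[0,0,0.7],[0,0,0]],
    [10,[0,0,0.7],[0,0,0]],
  ],
)

```text
clock: 15.3
tcp_pos: [0.4926, 0.1742, 0.1323]
orientation: [2.066, 2.366, 0.001]
contact_force: [-1.9, -0.6, 2.7]
grip_width: 0.0241
```

Call:
play_rows(
  deltas=[
    [10,[0,0,0.4],[0,0,0]],
    [10,[0,0,0.7],[0,0,0]],
    [10,[0,0,0.7],[0,0,0]],
  ],
)

```text
clock: 15.68
tcp_pos: [0.4926, 0.1742, 0.1316]
orientation: [2.066, 2.366, 0.0]
contact_force: [-1.1, -0.1, 3.1]
grip_width: 0.0241
```

```bash
python3 st.py
```

```text
15.675 [0.49256 0.17419 0.1316 ] F [-1.13 -0.06  3.05] m [-0.077  0.312 -0.098] z [ 4.e-04 -0.e+00 -1.e+00] q 0.001 0.02408749312694436
shift [ 0.  -0.1 -0. ] turn [ 0.0004  0.0001 -0.0009]
```

Call:
play_rows(
  deltas=[
    [10,[0,0,0.4],[0,0,0]],
    [10,[0,0,0.7],[0,0,0]],
    [10,[0,0,0.7],[0,0,0]],
  ],
)

```text
clock: 16.05
tcp_pos: [0.4925, 0.1742, 0.1309]
orientation: [2.066, 2.366, 0.0]
contact_force: [-1.2, 0.3, 2.5]
grip_width: 0.0244
```

Call:
play_rows(
  deltas=[
    [10,[0,0,0.4],[0,0,0]],
    [10,[0,0,0.7],[0,0,0]],
    [10,[0,0,0.7],[0,0,0]],
  ],
)

```text
clock: 16.42
tcp_pos: [0.4925, 0.1742, 0.1301]
orientation: [2.066, 2.366, 0.0]
contact_force: [-1.0, -0.5, 2.6]
grip_width: 0.0239
```

Call:
play_rows(
  deltas=[
    [10,[0,0,0.4],[0,0,0]],
    [10,[0,0,0.7],[0,0,0]],
    [10,[0,0,0.7],[0,0,0]],
  ],
)

```text
clock: 16.8
tcp_pos: [0.4925, 0.1742, 0.1294]
orientation: [2.066, 2.366, 0.0]
contact_force: [-1.2, 1.0, 3.1]
grip_width: 0.0243
```

Call:
play_rows(
  deltas=[
    [10,[0,0,0.4],[0,0,0]],
    [10,[0,0,0.7],[0,0,0]],
    [10,[0,0,0.7],[0,0,0]],
  ],
)

```text
clock: 17.18
tcp_pos: [0.4926, 0.1743, 0.129]
orientation: [2.066, 2.366, 0.001]
contact_force: [-1.8, -0.2, 6.6]
grip_width: 0.0243
```

Home felt at about 10.6 N. Leaning further, gently.

Call:
play_rows(
  deltas=[
    [10,[0,0,0.25],[0,0,0]],
    [10,[0,0,0.5],[0,0,0]],
    [10,[0,0,0.5],[0,0,0]],
  ],
)

```text
clock: 17.55
tcp_pos: [0.4927, 0.1743, 0.1289]
orientation: [-2.067, -2.366, -0.001]
contact_force: [-3.3, -1.1, 8.3]
grip_width: 0.0241
```

Call:
play_rows(
  deltas=[
    [10,[0,-0.1,0.4],[0,0,0]],
    [10,[0,-0.1,0.65],[0,0,0]],
    [10,[0,-0.1,0.65],[0,0,0]],
    [10,[0,-0.1,0.65],[0,0,0]],
  ],
)

```text
clock: 18.05
tcp_pos: [0.4927, 0.1743, 0.1287]
orientation: [-2.067, -2.366, -0.002]
contact_force: [-3.7, -0.8, 8.7]
grip_width: 0.0241
```

```bash
python3 st.py
```

```text
18.05 [0.49271 0.17427 0.12871] F [-3.69 -0.79  8.73] m [-0.152  0.782 -0.045] z [ 5.e-04  9.e-04 -1.e+00] q 0.002 0.02409455856817726
shift [-0.  -0.2 -0. ] turn [ 0.0006 -0.0008 -0.0011]
```

Call:
play_rows(
  deltas=[
    [10,[0,-0.2,0.5],[0,0,0]],
    [10,[0,-0.2,0.75],[0,0,0]],
    [10,[0,-0.2,0.75],[0,0,0]],
    [10,[0,-0.2,0.75],[0,0,0]],
    [10,[0,-0.2,0.75],[0,0,0]],
    [10,[0,-0.2,0.75],[0,0,0]],
    [10,[0,-0.2,0.75],[0,0,0]],
    [10,[0,-0.2,0.75],[0,0,0]],
  ],
)

```text
clock: 19.05
tcp_pos: [0.4927, 0.1742, 0.1286]
orientation: [-2.067, -2.366, -0.002]
contact_force: [-4.1, -1.0, 10.6]
grip_width: 0.0243
```

```bash
python3 st.py
```

```text
19.05 [0.49268 0.17424 0.12858] F [-4.05 -0.95 10.59] m [-0.266  0.868 -0.043] z [ 6.0e-04  1.3e-03 -1.0e+00] q 0.001 0.024315784551104513
shift [-0.  -0.2 -0. ] turn [ 0.0007 -0.0012 -0.0013]
```

14.6 N now. I'll hold it there in two steady calls.

Call:
play_rows(
  deltas=[
    [10,[0,-0.2,0.7],[0,0,0]],
    [10,[0,-0.2,0.7],[0,0,0]],
    [10,[0,-0.2,0.7],[0,0,0]],
    [10,[0,-0.2,0.7],[0,0,0]],
    [10,[0,-0.2,0.7],[0,0,0]],
    [10,[0,-0.2,0.7],[0,0,0]],
    [10,[0,-0.2,0.7],[0,0,0]],
    [10,[0,-0.2,0.7],[0,0,0]],
  ],
)

```text
clock: 20.05
tcp_pos: [0.4927, 0.1742, 0.1286]
orientation: [-2.067, -2.365, -0.003]
contact_force: [-3.0, -1.0, 10.0]
grip_width: 0.0239
```

Call:
play_rows(
  deltas=[
    [10,[0,-0.2,0.7],[0,0,0]],
    [10,[0,-0.2,0.7],[0,0,0]],
    [10,[0,-0.2,0.7],[0,0,0]],
    [10,[0,-0.2,0.7],[0,0,0]],
    [10,[0,-0.2,0.7],[0,0,0]],
    [10,[0,-0.2,0.7],[0,0,0]],
    [10,[0,-0.2,0.7],[0,0,0]],
    [10,[0,-0.2,0.7],[0,0,0]],
  ],
)

```text
clock: 21.05
tcp_pos: [0.4927, 0.1742, 0.1286]
orientation: [-2.067, -2.365, -0.004]
contact_force: [-3.6, -0.7, 10.9]
grip_width: 0.0239
```

```bash
python3 st.py
```

```text
21.05 [0.49269 0.17423 0.12856] F [-3.64 -0.72 10.93] m [-0.272  0.932 -0.002] z [ 9.0e-04  2.3e-03 -1.0e+00] q 0.002 0.023949897256611653
shift [-0.  -0.2 -0. ] turn [ 0.0012 -0.0022 -0.0015]
```

Held at 14–15 N for over 2 s with no more travel, so it is home. Lifting straight up.

Call:
play_rows(
  deltas=[
    [10,[0,0,-0.3],[0,0,0]],
    [10,[0,0,-2],[0,0,0]],
    [10,[0,0,-8],[0,0,0]],
    [10,[0,0,-20],[0,0,0]],
    [10,[0,0,-45],[0,0,0]],
    [10,[0,0,-75],[0,0,0]],
    [10,[0,0,-101],[0,0,0]],
    [10,[0,0,-101],[0,0,0]],
  ],
)

```text
clock: 22.05
tcp_pos: [0.494, 0.1744, 0.2317]
orientation: [2.067, 2.365, 0.011]
contact_force: [0.5, 0.0, -4.7]
grip_width: 0.0244
```

```bash
python3 st.py; python3 - <<'E'
from h import *
im,d=grab('wrist');s=np.load('wrist.npz');M=R.from_rotvec(s['o']).as_matrix()
a=np.linspace(0,2*np.pi,60);u0,v0=215,155
big=cv2.resize(im[v0:v0+100,u0:u0+125],None,fx=6,fy=6,interpolation=3);big=cv2.convertScaleAbs(big,alpha=1.8,beta=10)
for q in a:
  for e,c in((0,(255,0,0)),(-.001,(0,255,0))):
   u,v=wpix(s['p']+M@[e+.007*np.cos(q),.007*np.sin(q),.06],s['p'],s['o']);cv2.circle(big,(int((u-u0+.5)*6),int((v-v0+.5)*6)),1,c,-1)
cv2.imwrite('pics/w4.png',big[:,:,::-1])
C=wcloud(s,262,292,175,200);print('maxz',np.percentile(C[...,2],[5,50,95]))
delta([.573,-.2424,.23],[.9908,.1355])
E
```

```text
22.05 [0.494   0.17443 0.23171] F [ 0.5   0.02 -4.66] m [-0.02   0.036  0.039] z [ 0.005  0.005 -1.   ] q 0.049 0.024365107185096106
shift [-0.  -1.5 -0. ] turn [ 0.0057 -0.0042 -0.0017]
maxz [0.06142807 0.06317822 0.07080761]
shift [-423.6   23.6   -1.2] turn [ 0.0029 -0.0032 -0.0015]
```

View pics/w4.png

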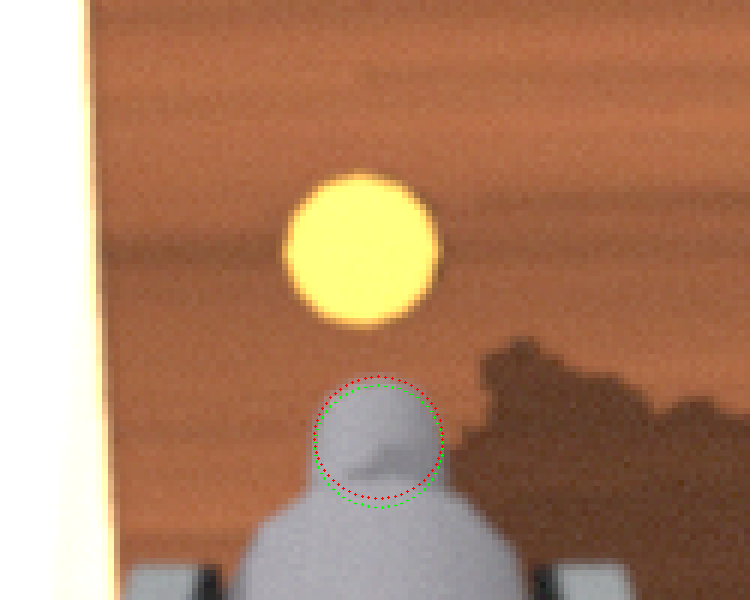

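The stud is centred at (275,197) with its top now at about 0.070 m. The punch tip is at (278,228), so it has not shifted in the jaws. Back to the rack.

Call:
play_rows(
  deltas=[
    [10,[-40,2,-1],[0.003,-0.003,0]],
    [10,[-100,5,-1],[0.003,-0.003,0]],
    [10,[-160,8,-1],[0.003,-0.003,0]],
    [10,[-220,12,-1],[0.003,-0.003,0]],
    [10,[-280,16,-1],[0.003,-0.003,0]],
    [10,[-340,20,-1],[0.003,-0.003,0]],
    [10,[-395,23,-1],[0.003,-0.003,-0.001]],
    [10,[-423.5,23.5,-1],[0.003,-0.003,-0.001]],
  ],
)

```text
clock: 23.1
tcp_pos: [0.5717, -0.246, 0.2281]
orientation: [-2.07, -2.362, 0.004]
contact_force: [-0.7, 0.7, -4.3]
grip_width: 0.0241
```

```bash
sed -i '$d' st.py; cat >> st.py <<'E'
delta([.573,-.2424,.23],[.9908,.1355]);delta([.573,-.2424,.115],[.9908,.1355]);delta([.573,-.2424,.071],[.9908,.1355])
E
python3 st.py
```

```text
23.1 [ 0.57166 -0.24604  0.22806] F [-0.67  0.71 -4.28] m [ 0.046 -0.035 -0.01 ] z [-0.0028 -0.0012 -1.    ] q 0.392 0.02413001128363939
shift [ 3.4  1.8 -1.9] turn [-0.0029  0.0008 -0.0043]
shift [  3.5   2.1 113.1] turn [-0.0029  0.0008 -0.0043]
shift [  3.6   2.3 157.1] turn [-0.0029  0.0008 -0.0043]
```

Call:
play_rows(
  deltas=[
    [10,[3.4,1.8,0],[-0.003,0.001,-0.004]],
    [10,[3.4,1.8,0],[-0.003,0.001,-0.004]],
    [10,[3.4,1.9,40],[-0.003,0.001,-0.004]],
    [10,[3.5,2,80],[-0.003,0.001,-0.004]],
    [10,[3.5,2.1,105],[-0.003,0.001,-0.004]],
    [10,[3.5,2.1,113],[-0.003,0.001,-0.004]],
    [10,[3.5,2.1,113],[-0.003,0.001,-0.004]],
    [10,[3.5,2.1,113],[-0.003,0.001,-0.004]],
  ],
)

```text
clock: 24.1
tcp_pos: [0.5739, -0.2425, 0.1164]
orientation: [2.064, 2.366, 0.002]
contact_force: [0.2, -0.1, -3.1]
grip_width: 0.0241
```

```bash
python3 st.py
```

```text
24.1 [ 0.5739  -0.2425   0.11636] F [ 0.24 -0.15 -3.08] m [-0.002 -0.057  0.018] z [ 2.2e-03 -3.0e-04 -1.0e+00] q 0.004 0.024066444257653145
shift [ 1.000e-01 -6.000e-01 -1.136e+02] turn [0.0021 0.0006 0.0001]
shift [ 0.2 -0.9  1.4] turn [0.0021 0.0006 0.0001]
shift [ 0.2 -1.  45.4] turn [0.0021 0.0006 0.0001]
```

Call:
play_rows(
  deltas=[
    [10,[0.2,-0.9,3],[0.002,0.0006,0]],
    [10,[0.2,-0.9,9],[0.002,0.0006,0]],
    [10,[0.2,-0.9,15],[0.002,0.0006,0]],
    [10,[0.2,-1,21],[0.002,0.0006,0]],
    [10,[0.2,-1,27],[0.002,0.0006,0]],
    [10,[0.2,-1,33],[0.002,0.0006,0]],
    [10,[0.2,-1,33],[0.002,0.0006,0]],
  ],
)

```text
clock: 24.98
tcp_pos: [0.5725, -0.2423, 0.0827]
orientation: [-2.065, -2.366, 0.001]
contact_force: [0.0, -0.3, -4.5]
grip_width: 0.0242
```

```bash
python3 st.py
```

```text
24.975 [ 0.57253 -0.24231  0.08268] F [ 0.01 -0.29 -4.5 ] m [-0.026 -0.015 -0.017] z [-1.e-03  3.e-04 -1.e+00] q 0.009 0.024185301514647643
shift [-1.000e-01  3.000e-01 -1.473e+02] turn [-0.001  -0.0005  0.    ]
shift [ -0.1   0.4 -32.3] turn [-0.001  -0.0005  0.    ]
shift [-0.2  0.5 11.7] turn [-0.001  -0.0005  0.    ]
```

It's in the hole with no side force. Lowering to the floor.

Call:
play_rows(
  deltas=[
    [10,[-0.1,0.4,4],[-0.001,-0.0005,0]],
    [10,[-0.1,0.4,8],[-0.001,-0.0005,0]],
    [10,[-0.1,0.4,11],[-0.001,-0.0005,0]],
    [10,[-0.2,0.4,12],[-0.001,-0.0005,0]],
    [10,[-0.2,0.4,12.3],[-0.001,-0.0005,0]],
    [10,[-0.2,0.4,12.3],[-0.001,-0.0005,0]],
  ],
)

```text
clock: 25.72
tcp_pos: [0.573, -0.2425, 0.0705]
orientation: [2.065, 2.367, 0.0]
contact_force: [-0.2, 1.1, -4.1]
grip_width: 0.0245
```

```bash
python3 st.py
```

```text
25.725 [ 0.57304 -0.24245  0.0705 ] F [-0.22  1.12 -4.08] m [-0.023  0.01   0.032] z [ 3.e-04 -1.e-04 -1.e+00] q 0.001 0.02452664054006286
shift [   0.     0.  -159.5] turn [0.0002 0.0001 0.0001]
shift [  0.1  -0.  -44.5] turn [0.0002 0.0001 0.0001]
shift [ 0.1 -0.  -0.5] turn [0.0002 0.0001 0.0001]
```

Call:
play_rows(
  deltas=[
    [10,[0,0,0.5],[0,0,0]],
    [10,[0,0,0.9],[0,0,0]],
    [10,[0,0,0.9],[0,0,0]],
  ],
)

```text
clock: 26.1
tcp_pos: [0.5732, -0.2426, 0.0701]
orientation: [2.065, 2.367, 0.001]
contact_force: [-1.6, 0.1, 2.7]
grip_width: 0.024
```

It's on the floor, as the force changed sign. Releasing slowly, then up.

Call:
play_rows(
  deltas=[
    [26,[0,0,0],[0,0,0]],
    [30,[0,0,0],[0,0,0]],
    [40,[0,0,0],[0,0,0]],
    [50,[0,0,0],[0,0,0]],
    [50,[0,0,0],[0,0,0]],
    [50,[0,0,0],[0,0,0]],
  ],
  squeeze=20,
)

```text
clock: 26.85
tcp_pos: [0.5732, -0.2426, 0.0701]
orientation: [2.065, 2.367, 0.001]
contact_force: [-0.6, -0.3, 0.2]
grip_width: 0.05
```

Call:
play_rows(
  deltas=[
    [50,[0,0,-5],[0,0,0]],
    [50,[0,0,-20],[0,0,0]],
    [50,[0,0,-45],[0,0,0]],
    [50,[0,0,-75],[0,0,0]],
    [50,[0,0,-110],[0,0,0]],
    [50,[0,0,-150],[0,0,0]],
    [50,[0,0,-180],[0,0,0]],
    [50,[0,0,-180],[0,0,0]],
  ],
)

```text
clock: 27.85
tcp_pos: [0.5744, -0.2437, 0.2539]
orientation: [2.062, 2.362, 0.005]
contact_force: [-0.3, -0.1, -0.2]
grip_width: 0.0497
```

```bash
python3 - <<'E'
from h import *
im,d=grab('wrist');b=cv2.resize(im,(420,315));im2,_=grab('side')
W=np.zeros((520,800,3),np.uint8);W[:315,:420]=b;W[:,420:]=0
c=cv2.resize(im2[140:270,180:370],None,fx=2,fy=2,interpolation=3);W[:260,420:800]=c
W[315:515,:300]=cv2.resize(im[165:225,235:325],(300,200),interpolation=3)
cv2.imwrite('pics/fin.png',W[:,:,::-1]);print(r.get_obs()['contact_force'],r.get_obs()['grip_width'])
E
```

```text
[-0.90232489  1.0283963  -1.19471893] 0.04975136896022142
```

View pics/fin.png

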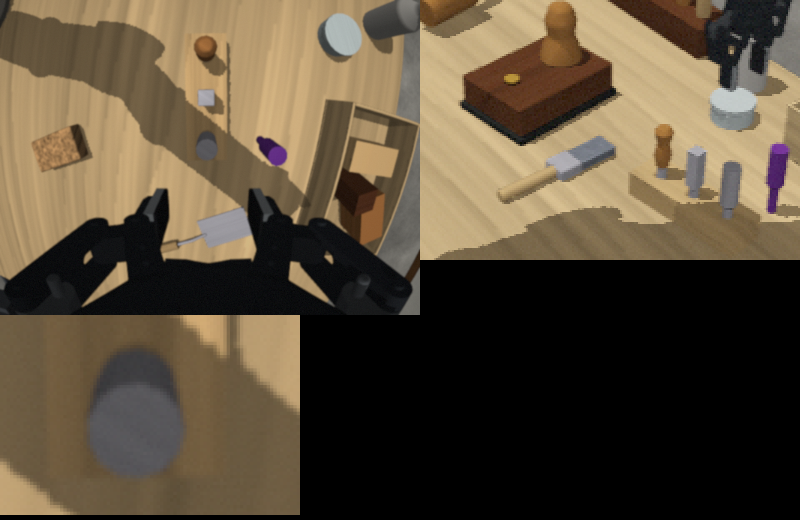

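The punch stands upright in its own hole, at wrist-view (206,145) and side-view (731,188) of the composite. The other tools are unmoved, the stud is lower and the gripper is clear. Handing in.

```bash
python3 -c "
from bench import r
print(r.hand_in())"
```

```text
the job is handed in; nothing more can be done
None
```

The round steel punch has marked the stud and is back upright in its own rack hole. I handed the job in at about 28 s on the robot's clock.

- **Pressing:** the face met the stud within about 0.5 mm of centre. The stud slid down at about 7 N and stopped after roughly 14–15 mm of travel. I then held about 14–15 N for over 2 s with no further movement. Force was only read at the end of each call; the highest reading was about 15 N, so a short peak between readings would not have shown.
- **Last checks:** the punch did not shift in the jaws and went back into the hole without any side force. The other tools and the purple look-alike show as unmoved, and the gripper was open and clear.
- **What disagreed:**
  - The gripper read 24 mm on the 26 mm handle, although the pictures showed the punch held squarely.
  - A side force of about 4 N showed during the final lean. I released it at the very start of the lift, and the tool sat about 1 mm to the side once raised, while the arm was still settling. I saw no sign of sliding on the stud, but I took no close-up of the mark.

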